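Hold the scanner lid open

ROBOT

A 6-joint arm with a two-finger parallel gripper is mounted at the origin on the work surface. World frame = base frame: x ahead of the robot, y to its left, z up, the work surface at z = 0. Lengths are in m, angles in rad, forces in N, time in s.
With the tool pointing down it reaches from about 0.35 to 0.85 m from the base axis. Payload 8.1 kg.
Tool frame: the origin (TCP) lies on the mounting face of the last link; the fingertips stand 186 mm ahead of it and the grasp point (between the pads) lies 167 mm ahead of it; z points along the fingers, y is the line along which they close (so a half turn about z gives the same grasp; the last joint's range is limited). The gripper opens to 93 mm and grips with 3 to 60 N. Pads are 15 mm wide; open, the fingers measure 128 mm over their backs; the gripper's body (75 mm by 188 mm) begins 65 mm behind the grasp point.
Start: joints at [-0.085, 0.13, 1.488, -0, 1.523, -0.085], TCP at [0.6, 0, 0.405] pointing down, gripper open.
Joint ranges: [-2.96, 2.96], [-0.89, 2.26], [0.02, 2.5], [-1.34, 4.48], [0, 2.73], [-2.66, 2.66]. Speed limits (rad/s): [2.39, 2.39, 2.79, 3.14, 3.14, 3.14].

INTERFACE

Orientations are given as a rotation vector (axis times angle).
In Python, from plant import read_state, read_camera, camera_params, close_job gives the robot as it stands. The module is installed in compiled form; this text tells all that it offers.
- The arm moves only by the tool servo_tool, never from a script. Its argument "increments" is a list of rows, each an object with "slide": the shift along the tool's x, y, z in mm, a list of three; "dr": the turn, a rotation vector about the tool's x, y, z in rad, a list of three; "jaw": the closure, from 0 (fully open) to 1 (shut). In form: [{"slide": [x, y, z], "dr": [ax, ay, az], "jaw": jaw}, ...]. A call has 1 to 20 rows; each row is the pose to reach, as a shift and turn from the pose commanded when the call began, along the tool's axes at that moment; what a row does not reach only later rows make up. A row lasts 1/10 s, in which the tool goes at most 50 mm and 8.59 degrees, less where a joint would pass 70% of its speed; a pose out of reach is approached as far as the arm can. A call with a gripper value outside its range is refused whole. The fingers move at their own pace and stop on an object; "force" is the grip in N (left out, the last holds). Time passes only in rows, so rows that repeat a pose let the fingers close. It gives the time, the measured TCP pose, the force, the opening and the grip force at its end, in the units of the state.
- read_state(): the state, without advancing time (a new reading comes with each control period).
- read_camera(name): name is "scene" or "side" or "wrist"; returns (picture, depth): 480x640x3 uint8, red, green, blue; 480x640 float32, m along the optical axis (not along the pixel's ray), 0 where there is no reading.
- camera_params(name): a dict with "fx", "fy", "cx", "cy" (pixels), "rvec" (rotation vector, rad) and "tvec" (3), from world to camera coordinates, as OpenCV has them. Camera axes: x right, y down, z forward; pixel columns grow to the right and rows downward; lengths in m; the calibration is good to about 2 mm. A picture is of the moment at which its call begins: read the wrist's pose just before it. camera_params takes no time and is no camera call; for the wrist camera it gives the pose at the moment of the call.
- close_job(): hands the job in; it is judged then, once.
The state is a dict: "t": time; "q": joint angles; "dq": joint speeds; "joint_torque": joint torques, N m; "tool_pos": TCP position; "orientation": TCP orientation; "force": force on the tool from outside, world axes, zero at the start; "wrist_torque": the same for the moment, N m; "opening": finger opening in m; "gripper_force": force on a finger pad.
Only numpy, scipy, OpenCV 4.12 (cv2) and the standard library are available. Lean on these libraries where they do the work, as an engineer would, in place of code of your own. Each camera call takes 0.05 s, during which the arm holds its last target. There are 200 camera calls.

TASK

Please hold the flatbed scanner open for me so I can lay a page on its glass: first take the cordless handset off the scanner's lid and lay it gently, keys up, on the closed grey notebook, then raise the lid, which has a pull lip in front, and hold it open at 45 degrees. The lid falls shut by itself, so do not let it drop, and finish while still holding it there with your fingers, nothing else propping it. Leave the router, the plant and the mug where they are.

Things in the scene. Friction and masses are not known exactly. Their poses are not given: they have to be found in the camera images.
- scanner: charcoal flatbed scanner fixed on the desk: 250 mm deep (its x), 375 mm wide (its y), 66 mm high to the shut lid's flat top. Origin: centre of its underside on the desk; its -x side is the front, more or less towards the robot. Lid hinged along the back. The 44 mm high base has a finger notch in its front wall under the lip, 150 mm wide, 30 mm deep: free space under the lip down to the desk
- lid (a joint): opening angle of the scanner lid (rad): 0 shut, grows as its front edge rises, at most 1.5; 45 degrees is 0.785. Hinge line: along the scanner's y, 117 mm behind (+x) the scanner's origin, 46 mm above the desk. The lid (242 mm deep, 371 mm wide, 18 mm thick, 0.55 kg give or take a fifth) swings freely and falls shut when let go; lifting it takes about 3 N upward at the lip
- lip_edge (a point): middle of the lower front edge of the lid's pull lip, a bright aluminium tongue in the middle of the lid's front: 120 mm wide (scanner's y), 9 mm thick, projecting 26 mm from the lid. It moves with the lid, 268 mm from the hinge line (and 2 mm above the hinge when shut: 48 mm over the desk). From here back the underside is flat; the notch's back wall is 56 mm behind
- handset: cordless telephone handset, white with a magenta underside, 160 mm long (its x), 48 mm wide (its y), 24 mm thick, 150 g give or take; starts lying on the scanner's lid, keys and screen up. Origin: centre of its underside; z points out of the keys side.
- notebook: closed grey hardback notebook with a lime ribbon, lying on the desk to the left or right of the scanner: 210 mm (its x) by 148 mm (its y), 18 mm thick, 0.4 kg, loose. Origin: centre of its underside.
- router: black network router lying loose on the desk, 130 mm (its x) by 190 mm (its y), 30 mm high, with two upright aerials up to 173 mm high near the two corners of its +x side. Origin: centre of its underside. Leave it alone.
- plant: small succulent in a black pot, loose on the desk, about 95 mm wide over the leaves and 125 mm high. Origin: centre of the pot's underside. Leave it alone.
- mug: white ceramic mug standing loose on the desk, 80 mm across, 90 mm high, its ear on its +y side. Origin: centre of its underside. Leave it alone
Mind the look-alikes: they are no part of the job. There is more than one size of the handset; the job needs the smallest.

How it is judged:
By the outcome, as a careful person would: the job done as asked, in the order asked, and still so for the second after the job is handed in, while the arm keeps its last pose, push and grip.
It also fails if it takes over 61 s, if anything falls off the work surface, if the arm or the gripper's body presses on something with over 40 N, if the wrist force passes 120 N, or if a joint passes its speed limit or range.

## Working session

There is one attempt and no reset: what is moved stays moved. The work goes in short steps, Python scripts to look and compute and a tool call to move; the robot and the scene stay as the last step left them, time stands still between calls to the robot, and variables do not carry over. Pictures are saved under pics/ and viewed, at most 10 in all, crops included, and the job is handed in when it is done.

Besides the shell and the picture viewer there is one more tool, called after "Emit:" as a command line: name --argument value ..., lists and objects as JSON in quotes. servo_tool: Moves the arm, as the interface text tells. Its arguments: {"type":"object","properties":{"increments":{"type":"array"},"force":{"type":"number"}},"required":["increments"]}

```bash
mkdir -p pics; cat > h.py <<'E'
import numpy as np, cv2
from plant import *
from scipy.spatial.transform import Rotation as R
def snap(n,f):
    p=camera_params(n); im,d=read_camera(n)
    cv2.imwrite(f'pics/{f}.png',im[:,:,::-1]); np.savez(f'{f}.npz',d=d,im=im,**{k:np.array(v) for k,v in p.items()})
def world(f,u,v,r=1):
    z=np.load(f'{f}.npz'); w=z['d'][v-r:v+r+1,u-r:u+r+1]; w=w[w>0]; d=np.median(w)
    c=np.array([(u-z['cx'])/z['fx']*d,(v-z['cy'])/z['fy']*d,d])
    return R.from_rotvec(z['rvec']).inv().apply(c-z['tvec'])
def cloud(f):
    z=np.load(f'{f}.npz'); d=z['d']; v,u=np.mgrid[:480,:640]
    c=np.stack([(u-z['cx'])/z['fx']*d,(v-z['cy'])/z['fy']*d,d],-1)
    P=R.from_rotvec(z['rvec']).inv().apply(c.reshape(-1,3)-z['tvec']).reshape(480,640,3); P[d<=0]=np.nan
    return P,z['im']
E
python3 - <<'E'
from h import *
snap('scene','s1'); snap('side','d1')
s=read_state(); print(s['t'],s['tool_pos'],s['orientation'],s['opening'])
E
```

```text
0.1 [5.99801968e-01 2.18989690e-05 4.03823969e-01] [-2.22056044e+00 -2.22057984e+00  1.65200695e-03] 0.09309806686452618
```

View pics/s1.png

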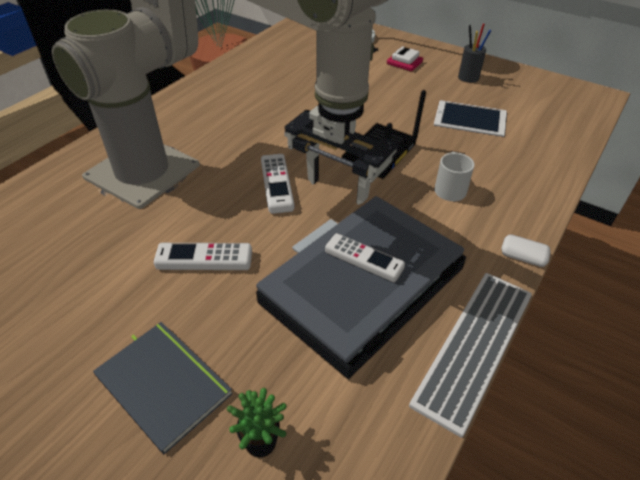

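View pics/d1.png

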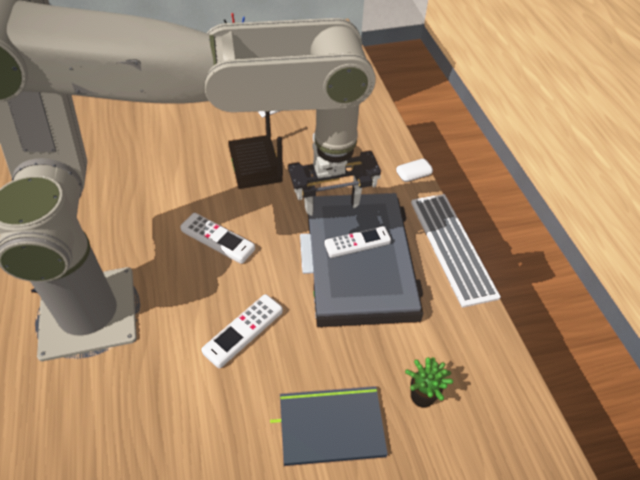

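The scene shows three handsets: on the lid (365,257), on the desk at (203,256) and at (277,183). The grey notebook is at (162,385), the plant at (258,420), the mug at (455,177) and the router behind the gripper. In the side view, the lid handset is at (358,241) and the notebook at (332,425). Handset candidates by pixel are (365,257), (203,256) and (277,183), and the description points to the one on the lid. Next I'll measure sizes and take a close crop.

```bash
python3 - <<'E'
from h import *
def rect(m,P,name):
    p=P[m][:, :2].astype(np.float32); r=cv2.minAreaRect(p)
    print(name,m.sum(),'c',np.round(r[0],3),'size',np.round(r[1],3),'ang',round(r[2],1),'z',np.round(np.nanpercentile(P[m][:,2],[5,50,95]),3))
for f,seeds in (('s1',{'hs':(330,395-0,0,0)}),('d1',{})):
    P,im=cloud(f); z=P[...,2]; g=im.astype(int)
    lo,hi=im.min(2),im.max(2)
    wins={'s1':{'lidhs':(320,408,230,282),'hsA':(150,256,238,276),'hsB':(258,298,150,216)},'d1':{'lidhs':(322,395,224,260),'hsA':(198,288,292,368),'hsB':(178,258,210,264)}}[f]
    for k,(a,b,c,d) in wins.items():
        m=np.zeros(z.shape,bool); m[c:d,a:b]=1
        m&=(z>(0.08 if k=='lidhs' else 0.015))&(z<.12)
        if m.sum()>20: rect(m,P,f+k)
    w={'s1':(90,235,318,452),'d1':(276,390,384,468)}[f]
    m=np.zeros(z.shape,bool); m[w[2]:w[3],w[0]:w[1]]=1; m&=(z>.013)&(z<.025); 
    n,l,st,_=cv2.connectedComponentsWithStats(m.astype(np.uint8)); rect(l==1+np.argmax(st[1:,4]),P,f+'nb')
    w={'s1':(250,470,195,375),'d1':(305,425,190,325)}[f]
    m=np.zeros(z.shape,bool); m[w[2]:w[3],w[0]:w[1]]=1; m&=(z>.060)&(z<.071)
    n,l,st,_=cv2.connectedComponentsWithStats(m.astype(np.uint8)); rect(l==1+np.argmax(st[1:,4]),P,f+'lid')
for q in [(318,236),(300,247)]: print('lip s1',world('s1',*q))
for q in [(307,240),(307,268),(304,254)]: print('lip d1',world('d1',*q))
a=cv2.imread('pics/s1.png')[180:300,230:450]; cv2.imwrite('pics/c1.png',cv2.resize(a,None,fx=3.5,fy=3.5,interpolation=2))
P,im=cloud('d1');
for k,(a,b,c,d) in {'plant':(405,455,350,408),'router':(228,285,130,190)}.items():
    p=P[c:d,a:b].reshape(-1,3); p=p[p[:,2]>.02]; print(k,p.min(0),p.max(0),np.median(p,0))
P,im=cloud('s1'); p=P[150:200,436:474].reshape(-1,3); p=p[p[:,2]>.03]; print('mug',p.min(0),p.max(0))
E
```

```text
s1lidhs 1532 c [ 0.669 -0.004] size [0.16 0.05] ang 2.9 z [0.083 0.089 0.092]
s1hsA 2280 c [ 0.354 -0.147] size [0.207 0.066] ang 33.3 z [0.019 0.03  0.033]
s1hsB 1376 c [0.335 0.144] size [0.062 0.208] ang 43.5 z [0.021 0.03  0.033]
s1nb 9044 c [ 0.494 -0.41 ] size [0.149 0.214] ang 81.0 z [0.015 0.018 0.02 ]
s1lid 15121 c [ 0.676 -0.012] size [0.374 0.247] ang 79.9 z [0.063 0.065 0.068]
d1lidhs 1063 c [ 0.668 -0.003] size [0.16  0.053] ang 2.9 z [0.082 0.09  0.094]
d1hsA 2225 c [ 0.352 -0.145] size [0.207 0.066] ang 33.6 z [0.021 0.03  0.035]
d1hsB 1586 c [0.331 0.145] size [0.065 0.212] ang 43.0 z [0.02  0.03  0.035]
d1nb 6983 c [ 0.495 -0.409] size [0.151 0.21 ] ang 81.0 z [0.014 0.018 0.022]
d1lid 9765 c [ 0.676 -0.01 ] size [0.378 0.254] ang 80.4 z [0.062 0.066 0.07 ]
lip s1 [0.54988918 0.01035079 0.05718941]
lip s1 [ 0.53633982 -0.03763381  0.05686936]
lip d1 [0.55275127 0.04940425 0.05751052]
lip d1 [ 0.53204764 -0.03647431  0.05764679]
lip d1 [0.53539265 0.00923641 0.05510889]
plant [ 0.65812711 -0.44198748  0.02026284] [ 0.75367625 -0.35000273  0.13231777] [ 0.6975435  -0.40301235  0.09849163]
router [0.4139877 0.3091786 0.0200332] [0.54751401 0.51249283 0.17545073] [0.48477638 0.39679728 0.03056573]
mug [0.66460193 0.33512113 0.03004893] [0.74475543 0.4371819  0.09198518]
```

View pics/c1.png

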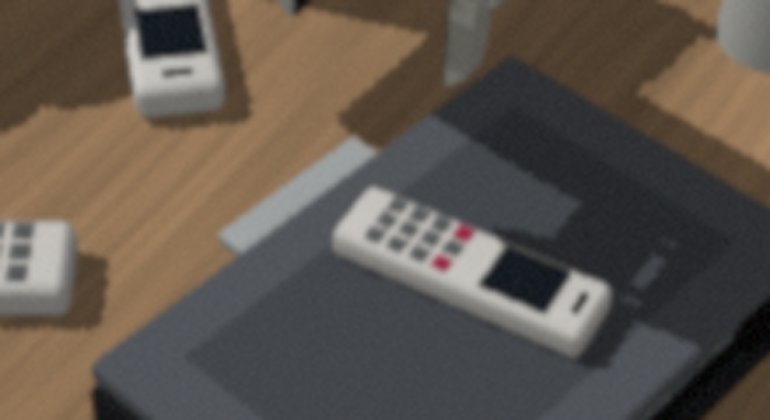

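The lid handset measures 160x50 mm and the other two about 207x65 mm, so the one on the lid is the right one, at centre (0.669,-0.004) with its top at z≈0.090. The notebook centre is (0.494,-0.41) with yaw -9°. The scanner yaw is about -10°.

Emit:
servo_tool --increments '[{"slide": [-4,69,75],"dr": [0,0,1.52],"jaw": 0},{"slide": [-4,69,75],"dr": [0,0,1.52],"jaw": 0},{"slide": [-4,69,75],"dr": [0,0,1.52],"jaw": 0},{"slide": [-4,69,75],"dr": [0,0,1.52],"jaw": 0},{"slide": [-4,69,75],"dr": [0,0,1.52],"jaw": 0},{"slide": [-4,69,75],"dr": [0,0,1.52],"jaw": 0},{"slide": [-4,69,75],"dr": [0,0,1.52],"jaw": 0},{"slide": [-4,69,75],"dr": [0,0,1.52],"jaw": 0},{"slide": [-4,69,75],"dr": [0,0,1.52],"jaw": 0},{"slide": [-4,69,75],"dr": [0,0,1.52],"jaw": 0},{"slide": [-4,69,75],"dr": [0,0,1.52],"jaw": 0},{"slide": [-4,69,75],"dr": [0,0,1.52],"jaw": 0},{"slide": [-4,69,75],"dr": [0,0,1.52],"jaw": 0}]'

```text
t: 1.4
tool_pos: [0.6689, -0.004, 0.3295]
orientation: [-3.14, -0.085, 0.001]
force: [0.7, -0.8, 0.5]
opening: 0.0931
gripper_force: 0.0
```

```bash
cat >> h.py <<'E'
def log():
    import json
    s=read_state(); open('log.txt','a').write(json.dumps([list(map(float,s[k])) for k in('q','tool_pos','orientation')])+'\n')
    print('t',round(s['t'],2),'q',np.round(s['q'],3),'p',np.round(s['tool_pos'],4),'F',np.round(s['force'],1),'op',round(s['opening'],4),'gf',np.round(s['gripper_force'],1))
    print('tool axes (cols, world):\n',np.round(R.from_rotvec(s['orientation']).as_matrix(),3)); return s
E
python3 - <<'E'
from h import *
log(); snap('wrist','w1')
P,im=cloud('w1'); z=P[...,2]
m=((z>.082)&(z<.1)&(im.min(2)>0)).astype(np.uint8)
n,l,st,ce=cv2.connectedComponentsWithStats(m)
for i in np.argsort(-st[1:,4])[:2]+1:
    r=cv2.minAreaRect(P[l==i][:,:2].astype(np.float32)); print(st[i],r,np.median(z[l==i]))
E
```

```text
t 1.4 q [-0.083  0.357  1.363  0.     1.422  1.434] p [ 0.6689 -0.004   0.3295] F [ 0.7 -0.8  0.5] op 0.0931 gf 0.0
tool axes (cols, world):
 [[ 0.999  0.054 -0.   ]
 [ 0.054 -0.999  0.   ]
 [-0.    -0.    -1.   ]]
[  264   104    95   257 22618] ((0.6773337125778198, -0.0011978261172771454), (0.1436985284090042, 0.04818013310432434), 2.8952112197875977) 0.09011289278254327
```

View pics/w1.png

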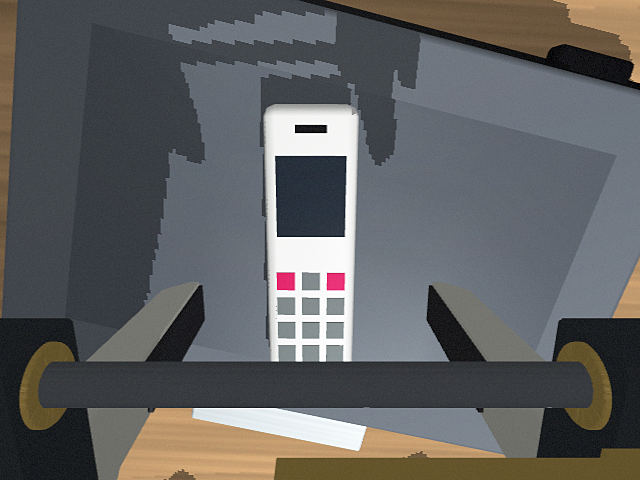

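The wrist view shows the handset (310,230) centred between the fingers, with the lip at (280,428). The tool yaw matches to a few milliradians. I'll descend and grip.

Emit:
servo_tool --increments '[{"slide": [0,-2,30],"dr": [0,0,0],"jaw": 0},{"slide": [0,-2,55],"dr": [0,0,0],"jaw": 0},{"slide": [0,-2,66],"dr": [0,0,0],"jaw": 0},{"slide": [0,-2,73],"dr": [0,0,0],"jaw": 0},{"slide": [0,-2,73],"dr": [0,0,0],"jaw": 0.3},{"slide": [0,-2,73],"dr": [0,0,0],"jaw": 0.6},{"slide": [0,-2,73],"dr": [0,0,0],"jaw": 0.6},{"slide": [0,-2,73],"dr": [0,0,0],"jaw": 0.7},{"slide": [0,-2,73],"dr": [0,0,0],"jaw": 0.7},{"slide": [0,-2,73],"dr": [0,0,0],"jaw": 0.7}]' --force 15

```text
t: 2.45
tool_pos: [0.669, -0.002, 0.2571]
orientation: [3.141, 0.08, 0.001]
force: [0.1, -0.4, -0.0]
opening: 0.0499
gripper_force: 0.0
```

```bash
python3 -c "
from h import *
log()"
```

```text
t 2.45 q [-0.08   0.418  1.422  0.     1.3    1.44 ] p [ 0.669  -0.002   0.2571] F [ 0.1 -0.4 -0. ] op 0.0499 gf 0.0
tool axes (cols, world):
 [[ 0.999  0.051  0.001]
 [ 0.051 -0.999 -0.   ]
 [ 0.001  0.    -1.   ]]
```

Emit:
servo_tool --increments '[{"slide": [0,0,0],"dr": [0,0,0],"jaw": 0.7},{"slide": [0,0,0],"dr": [0,0,0],"jaw": 0.7},{"slide": [0,0,0],"dr": [0,0,0],"jaw": 0.7},{"slide": [0,0,0],"dr": [0,0,0],"jaw": 0.7},{"slide": [0,0,-10],"dr": [0,0,0],"jaw": 0.7},{"slide": [0,0,-30],"dr": [0,0,0],"jaw": 0.7},{"slide": [0,0,-60],"dr": [0,0,0],"jaw": 0.7},{"slide": [0,0,-90],"dr": [0,0,0],"jaw": 0.7},{"slide": [0,0,-90],"dr": [0,0,0],"jaw": 0.7}]'

```text
t: 3.35
tool_pos: [0.6703, -0.0021, 0.353]
orientation: [3.14, 0.08, 0.014]
force: [0.4, 0.3, 0.1]
opening: 0.0477
gripper_force: 15.0
```

```bash
python3 -c "
from h import *
log()"
```

```text
t 3.35 q [-0.08   0.341  1.34  -0.     1.453  1.44 ] p [ 0.6703 -0.0021  0.353 ] F [0.4 0.3 0.1] op 0.0477 gf 15.0
tool axes (cols, world):
 [[ 0.999  0.051  0.009]
 [ 0.051 -0.999 -0.001]
 [ 0.009  0.001 -1.   ]]
```

Emit:
servo_tool --increments '[{"slide": [-15,30,0],"dr": [0,0,0.02],"jaw": 0.7},{"slide": [-35,70,0],"dr": [0,0,0.04],"jaw": 0.7},{"slide": [-55,110,0],"dr": [0,0,0.06],"jaw": 0.7},{"slide": [-75,150,0],"dr": [0,0,0.08],"jaw": 0.7},{"slide": [-95,190,0],"dr": [0,0,0.1],"jaw": 0.7},{"slide": [-115,230,0],"dr": [0,0,0.12],"jaw": 0.7},{"slide": [-135,270,0],"dr": [0,0,0.14],"jaw": 0.7},{"slide": [-155,310,20],"dr": [0,0,0.16],"jaw": 0.7},{"slide": [-170,345,40],"dr": [0,0,0.18],"jaw": 0.7},{"slide": [-185,375,60],"dr": [0,0,0.2],"jaw": 0.7},{"slide": [-192,392,80],"dr": [0,0,0.208],"jaw": 0.7},{"slide": [-195,399,95],"dr": [0,0,0.208],"jaw": 0.7},{"slide": [-195,399,100],"dr": [0,0,0.208],"jaw": 0.7},{"slide": [-195,399,100],"dr": [0,0,0.208],"jaw": 0.7},{"slide": [-195,399,100],"dr": [0,0,0.208],"jaw": 0.7}]'

```text
t: 4.85
tool_pos: [0.4953, -0.4094, 0.2475]
orientation: [3.132, -0.244, 0.001]
force: [-0.3, 0.8, -1.0]
opening: 0.0481
gripper_force: 15.0
```

```bash
python3 - <<'E'
from h import *
log(); snap('side','d2')
P,im=cloud('d2'); z=P[...,2]
a=cv2.imread('pics/d2.png')[200:480,200:500]; cv2.imwrite('pics/c2.png',cv2.resize(a,None,fx=2,fy=2))
E
```

```text
t 4.85 q [-0.771  0.362  1.512  0.     1.266  0.956] p [ 0.4953 -0.4094  0.2475] F [-0.3  0.8 -1. ] op 0.0481 gf 15.0
tool axes (cols, world):
 [[ 0.988 -0.155  0.001]
 [-0.155 -0.988 -0.   ]
 [ 0.001  0.    -1.   ]]
```

View pics/c2.png

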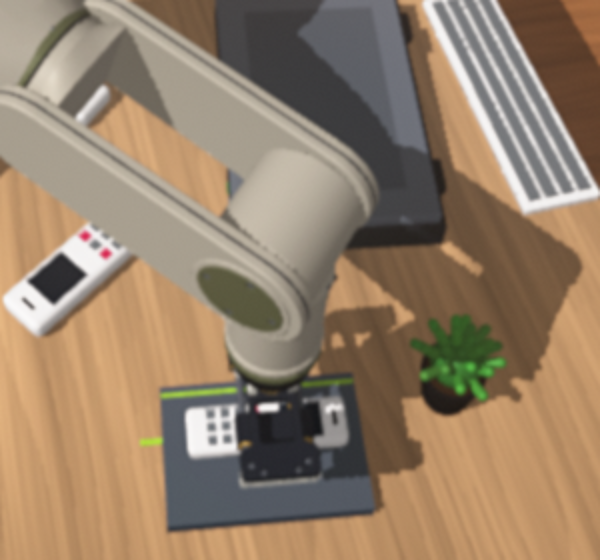

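The crop shows the handset level over the notebook (around (265,430)) and clear of the plant. I'll lower it gently.

Emit:
servo_tool --increments '[{"slide": [0,0,12],"dr": [0,0,0],"jaw": 0.7},{"slide": [0,0,22],"dr": [0,0,0],"jaw": 0.7},{"slide": [0,0,29],"dr": [0,0,0],"jaw": 0.7},{"slide": [0,0,33],"dr": [0,0,0],"jaw": 0.7},{"slide": [0,0,35],"dr": [0,0,0],"jaw": 0.7},{"slide": [0,0,36.5],"dr": [0,0,0],"jaw": 0.7},{"slide": [0,0,37.5],"dr": [0,0,0],"jaw": 0.7},{"slide": [0,0,37.5],"dr": [0,0,0],"jaw": 0.7}]'

```text
t: 5.7
tool_pos: [0.4945, -0.4105, 0.2094]
orientation: [3.132, -0.247, 0.0]
force: [0.1, -0.5, -1.7]
opening: 0.0479
gripper_force: 15.0
```

Emit:
servo_tool --increments '[{"slide": [0,0,0.7],"dr": [0,0,0],"jaw": 0.7},{"slide": [0,0,1.4],"dr": [0,0,0],"jaw": 0.7},{"slide": [0,0,1.4],"dr": [0,0,0],"jaw": 0.7}]'

```text
t: 6.0
tool_pos: [0.4946, -0.4105, 0.209]
orientation: [3.131, -0.247, 0.001]
force: [-3.0, 1.3, 5.8]
opening: 0.0482
gripper_force: 15.0
```

Contact. I'll release and retreat.

Emit:
servo_tool --increments '[{"slide": [0,0,0],"dr": [0,0,0],"jaw": 0.4},{"slide": [0,0,0],"dr": [0,0,0],"jaw": 0.3},{"slide": [0,0,0],"dr": [0,0,0],"jaw": 0.2},{"slide": [0,0,0],"dr": [0,0,0],"jaw": 0.2},{"slide": [0,0,0],"dr": [0,0,0],"jaw": 0.2},{"slide": [0,0,-10],"dr": [0,0,0],"jaw": 0.2},{"slide": [0,0,-40],"dr": [0,0,0],"jaw": 0.2},{"slide": [0,0,-80],"dr": [0,0,0],"jaw": 0.2},{"slide": [0,0,-120],"dr": [0,0,0],"jaw": 0.2},{"slide": [0,0,-160],"dr": [0,0,0],"jaw": 0.2},{"slide": [0,0,-160],"dr": [0,0,0],"jaw": 0.2}]'

```text
t: 7.1
tool_pos: [0.4957, -0.4116, 0.3772]
orientation: [3.124, -0.246, 0.016]
force: [1.7, -0.6, 0.9]
opening: 0.0747
gripper_force: 0.0
```

```bash
python3 - <<'E'
from h import *
import json
log(); snap('side','d3')
P,im=cloud('d3'); z=P[...,2]
m=np.zeros(z.shape,bool); m[384:468,276:400]=1; m&=(z>.030)&(z<.055)
print('hs z',np.median(z[m]),cv2.minAreaRect(P[m][:,:2].astype(np.float32)))
m=np.zeros(z.shape,bool); m[374:474,276:400]=1; m&=(z>.013)&(z<.025)
print('nb',cv2.minAreaRect(P[m][:,:2].astype(np.float32)))
# kinematic fit, planar: unknown a0,h,L2,L3a,L3b,d6 ; lateral offset c
A=[];b=[]
L=[json.loads(x) for x in open('log.txt')]
L.append([[-0.085,0.13,1.488,0,1.523,-0.085],[.6,0,.405],[0,0,0]])
for q,p,_ in L:
    r=p[0]*np.cos(q[0])+p[1]*np.sin(q[0]); s=q[1]+q[2]; e=s+q[4]
    A+=[[1,0,np.sin(q[1]),np.sin(s),np.cos(s)],[0,1,np.cos(q[1]),np.cos(s),-np.sin(s)]]; b+=[r,p[2]]
    print('lat',-p[0]*np.sin(q[0])+p[1]*np.cos(q[0]),'r',r,'sum',e)
x,res,rk,sv=np.linalg.lstsq(np.array(A),np.array(b),rcond=None); print(x,np.array(A)@x-b,sv)
E
```

```text
t 7.1 q [-0.772  0.255  1.397  0.     1.476  0.955] p [ 0.4957 -0.4116  0.3772] F [ 1.7 -0.6  0.9] op 0.0747 gf 0.0
tool axes (cols, world):
 [[ 0.988 -0.157  0.009]
 [-0.156 -0.988 -0.009]
 [ 0.011  0.007 -1.   ]]
hs z 0.04165071632667272 ((0.4945160746574402, -0.4110282063484192), (0.05032457783818245, 0.15987595915794373), 81.24070739746094)
nb ((0.4947161376476288, -0.4083266854286194), (0.15164341032505035, 0.21054014563560486), 80.9156265258789)
lat 0.051203348810959885 r 0.6669779585646811 sum 3.142072769504597
lat 0.051203551067037785 r 0.6670442893396634 sum 3.1410571250798256
lat 0.05119097092420319 r 0.6683259995874972 sum 3.1329274123737054
lat 0.051252559448680235 r 0.6406067328269112 sum 3.1407668751696365
lat 0.05120107845866306 r 0.6422363296261798 sum 3.1286598256387355
lat 0.050938609681449615 r 0.5978338047013743 sum 3.141
[3.10193754e-04 1.30383116e-01 3.74052954e-01 5.53663018e-01
 7.00492429e-02] [ 1.13748042e-03 -1.13669741e-04  2.21785841e-04 -4.79837154e-05
 -3.54698346e-04 -1.26098927e-04 -3.69041450e-04  1.30482191e-04
 -1.34289615e-03 -2.60613145e-05  7.07369681e-04  1.83331506e-04] [4.23751448 3.46019121 0.17836945 0.16455029 0.10795985]
```

Handset is resting at the notebook's centre (z 0.042 = 18+24 mm). Next I'll turn and move to the front of the scanner, high up.

Emit:
servo_tool --increments '[{"slide": [-113,-428,-80],"dr": [0,0,-1.553],"jaw": 0.2},{"slide": [-113,-428,-80],"dr": [0,0,-1.553],"jaw": 0.2},{"slide": [-113,-428,-80],"dr": [0,0,-1.553],"jaw": 0.2},{"slide": [-113,-428,-80],"dr": [0,0,-1.553],"jaw": 0.2},{"slide": [-113,-428,-80],"dr": [0,0,-1.553],"jaw": 0.2},{"slide": [-113,-428,-80],"dr": [0,0,-1.553],"jaw": 0.2},{"slide": [-113,-428,-80],"dr": [0,0,-1.553],"jaw": 0.2},{"slide": [-113,-428,-80],"dr": [0,0,-1.553],"jaw": 0.2},{"slide": [-113,-428,-80],"dr": [0,0,-1.553],"jaw": 0.2},{"slide": [-113,-428,-80],"dr": [0,0,-1.553],"jaw": 0.2},{"slide": [-113,-428,-80],"dr": [0,0,-1.553],"jaw": 0.2},{"slide": [-113,-428,-80],"dr": [0,0,-1.553],"jaw": 0.2},{"slide": [-113,-428,-80],"dr": [0,0,-1.553],"jaw": 0.2},{"slide": [-113,-428,-80],"dr": [0,0,-1.553],"jaw": 0.2}]'

```text
t: 8.55
tool_pos: [0.4498, 0.0297, 0.4473]
orientation: [-2.409, -2.016, 0.001]
force: [0.8, -0.8, -0.7]
opening: 0.0747
gripper_force: 0.0
```

```bash
python3 -c "
from h import *
log(); snap('wrist','w2')"
```

```text
t 8.55 q [-0.048 -0.297  1.815  0.     1.624  0.129] p [0.4498 0.0297 0.4473] F [ 0.8 -0.8 -0.7] op 0.0747 gf 0.0
tool axes (cols, world):
 [[ 0.176  0.984 -0.001]
 [ 0.984 -0.176  0.   ]
 [-0.    -0.001 -1.   ]]
```

Emit:
servo_tool --increments '[{"slide": [0,0,0],"dr": [-0.5,0,0],"jaw": 0.2},{"slide": [0,0,0],"dr": [-0.5,0,0],"jaw": 0.2},{"slide": [0,0,0],"dr": [-0.5,0,0],"jaw": 0.2},{"slide": [0,0,0],"dr": [-0.5,0,0],"jaw": 0.2},{"slide": [0,0,0],"dr": [-0.5,0,0],"jaw": 0.2},{"slide": [0,0,0],"dr": [-0.5,0,0],"jaw": 0.2}]'

```text
t: 9.2
tool_pos: [0.4496, 0.0298, 0.4478]
orientation: [2.089, 1.75, 0.446]
force: [0.5, -0.1, -0.4]
opening: 0.0744
gripper_force: 0.0
```

```bash
python3 - <<'E'
from h import *
import json
log()
A=[];b=[]
L=[json.loads(x) for x in open('log.txt')]
from scipy.optimize import least_squares
# model: q1 about z; shoulder (a0,c,h); L2; L3 along + offset b; q4 roll; q5 bend; q6 roll; d6
def fk(q,x):
    a0,c,h,L2,L3,bb,d6=x
    Rz=lambda a:R.from_rotvec([0,0,a]); Ry=lambda a:R.from_rotvec([0,a,0])
    r1=Rz(q[0]); r2=r1*Ry(q[1]); r3=r2*Ry(q[2]); r5=r3*Rz(q[3])*Ry(q[4])
    p=r1.apply([a0,c,h])+r2.apply([0,0,L2])+r3.apply([bb,0,L3])+r5.apply([0,0,d6])
    return p,r5*Rz(q[5])
f=lambda x:np.concatenate([(fk(q,x)[0]-p) for q,p,_ in L]+[1e-3*(np.array(x)-[0,.05,.25,.43,.43,0,.1])])
s=least_squares(f,[0,.05,.25,.43,.43,0,.1]); print(np.round(s.x,4),np.abs(s.fun[:-7]).max())
q,p,o=L[-1]; T=fk(q,s.x)[1]; print(np.round((T.inv()*R.from_rotvec(o)).as_rotvec(),3)); 
q,p,o=L[1]; T=fk(q,s.x)[1]; print(np.round((T.inv()*R.from_rotvec(o)).as_rotvec(),3)); json.dump(list(s.x),open('x.json','w'))
E
```

```text
t 9.2 q [-0.015 -0.566  2.05  -0.083  1.165  0.175] p [0.4496 0.0298 0.4478] F [ 0.5 -0.1 -0.4] op 0.0744 gf 0.0
tool axes (cols, world):
 [[ 0.175  0.865  0.471]
 [ 0.985 -0.154 -0.083]
 [ 0.     0.478 -0.878]]
[0.     0.0512 0.3181 0.3691 0.5534 0.0616 0.1914] 3.438945863631915e-07
[-0.    -0.     1.571]
[0.    0.    1.571]
```

```bash
cat > k.py <<'E'
from h import *
import json
from scipy.optimize import least_squares
X=json.load(open('x.json'))
lo=np.array([-2.96,-.89,.02,-1.34,0,-2.66]); hi=np.array([2.96,2.26,2.5,4.48,2.73,2.66])
def fk(q):
    a0,c,h,L2,L3,bb,d6=X
    Rz=lambda a:R.from_rotvec([0,0,a]); Ry=lambda a:R.from_rotvec([0,a,0])
    r1=Rz(q[0]); r2=r1*Ry(q[1]); r3=r2*Ry(q[2]); r5=r3*Rz(q[3])*Ry(q[4])
    return r1.apply([a0,c,h])+r2.apply([0,0,L2])+r3.apply([bb,0,L3])+r5.apply([0,0,d6]), r5*Rz(q[5]+np.pi/2)
def ik(p,r,q0):
    f=lambda q:np.r_[(fk(q)[0]-p)*5,(fk(q)[1].inv()*r).as_rotvec()]
    s=least_squares(f,np.clip(q0,lo+1e-3,hi-1e-3),bounds=(lo,hi)); return s.x,np.abs(s.fun).max()
YAW=np.radians(-10.); O=np.array([.680,-.012,0])
sx=np.array([np.cos(YAW),np.sin(YAW),0]); sy=np.array([-np.sin(YAW),np.cos(YAW),0]); up=np.array([0,0,1.])
def edge(th): return O+.117*sx+.046*up+(-.268*np.cos(th)-.002*np.sin(th))*sx+(.268*np.sin(th)+.002*np.cos(th))*up
def pose(E,al,p,perp):
    # al: tool pitch below horizontal; E at axial -p from tips and perp below axis
    z=np.cos(al)*sx-np.sin(al)*up; x=sy; y=np.cross(z,x)   # y: up/fwd
    if y[2]<0: x,y=-x,-y
    return E-(.186-p)*z+perp*y, R.from_matrix(np.c_[x,y,z])
E
python3 - <<'E'
from k import *
q0=np.array(json.loads(open('log.txt').readlines()[-1])[0])
for a0 in (45,50,55,60,65):
  for p in (.015,):
    q=q0
    for th in (0,15,30,45):
        P,r=pose(edge(np.radians(th)),np.radians(a0),p,.030)
        q,e=ik(P,r,q if th else q0); print(a0,th,np.round(P,3),np.round(q,2),round(e,4))
E
```

```text
45 0 [0.433 0.032 0.19 ] [ 0.01 -0.4   2.5  -0.47  0.3   0.58] 0.0074
45 15 [0.442 0.03  0.259] [ 0.01 -0.56  2.46 -0.28  0.48  0.38] 0.0
45 30 [0.467 0.025 0.324] [-0.01 -0.56  2.33 -0.21  0.6   0.29] 0.0
45 45 [0.509 0.018 0.379] [-0.03 -0.47  2.17 -0.17  0.67  0.24] 0.0
50 0 [0.446 0.029 0.198] [-0.   -0.37  2.44 -0.29  0.4   0.4 ] 0.0
50 15 [0.454 0.028 0.268] [-0.01 -0.49  2.38 -0.2   0.58  0.3 ] 0.0
50 30 [0.48  0.023 0.332] [-0.02 -0.49  2.25 -0.16  0.69  0.24] 0.0
50 45 [0.522 0.016 0.387] [-0.03 -0.4   2.09 -0.13  0.77  0.2 ] 0.0
55 0 [0.459 0.027 0.205] [-0.01 -0.32  2.36 -0.19  0.5   0.3 ] 0.0
55 15 [0.467 0.025 0.275] [-0.02 -0.42  2.3  -0.14  0.67  0.24] 0.0
55 30 [0.493 0.021 0.339] [-0.03 -0.42  2.17 -0.12  0.79  0.2 ] 0.0
55 45 [0.535 0.014 0.394] [-0.04 -0.33  2.   -0.1   0.87  0.17] 0.0
60 0 [0.473 0.025 0.211] [-0.03 -0.25  2.28 -0.13  0.6   0.24] 0.0
60 15 [0.481 0.023 0.28 ] [-0.03 -0.35  2.21 -0.1   0.76  0.2 ] 0.0
60 30 [0.507 0.018 0.345] [-0.04 -0.34  2.08 -0.09  0.88  0.17] 0.0
60 45 [0.549 0.011 0.4  ] [-0.05 -0.26  1.91 -0.07  0.96  0.15] 0.0
65 0 [0.487 0.022 0.216] [-0.04 -0.19  2.2  -0.09  0.7   0.19] 0.0
65 15 [0.495 0.021 0.285] [-0.04 -0.27  2.13 -0.08  0.85  0.17] 0.0
65 30 [0.521 0.016 0.349] [-0.05 -0.26  2.   -0.06  0.97  0.15] 0.0
65 45 [0.563 0.009 0.405] [-0.06 -0.18  1.83 -0.06  1.06  0.13] 0.0
```

```bash
python3 - <<'E'
from k import *
P,im=cloud('w2'); z=P[...,2]
m=(im.min(2)>120)&(z>.05)&(z<.062)&(P[...,0]>.5)&(P[...,0]<.6)
n,l,st,ce=cv2.connectedComponentsWithStats(m.astype(np.uint8))
for i in np.argsort(-st[1:,4])[:2]+1: print(st[i],cv2.minAreaRect(P[l==i][:,:2].astype(np.float32)),np.median(z[l==i]))
print('pred lip edge',edge(0), 'pred lip centre',edge(0)+.013*sx)
q0=np.array(json.loads(open('log.txt').readlines()[-1])[0])
s=read_state(); Rt=R.from_rotvec(s['orientation'])
for nm,(th,al,p,perp,back) in dict(pre=(0,55,.015,.0385,.09),ins=(0,55,.015,.0385,0),con=(0,55,.015,.0465,0)).items():
    Pp,r=pose(edge(np.radians(th)),np.radians(al),p,perp); Pp=Pp-back*r.as_matrix()[:,2]
    q0,e=ik(Pp,r,q0); print(nm,np.round(Pp,4),np.round(q0,2),round(e,5),'slide',np.round(1e3*Rt.inv().apply(Pp-s['tool_pos']),1),'dr',np.round((Rt.inv()*r).as_rotvec(),3))
E
```

```text
[ 404  137   41  134 4191] ((0.542457640171051, 0.01358666643500328), (0.11830468475818634, 0.026935014873743057), 79.79509735107422) 0.056925649895027276
pred lip edge [0.53129403 0.01422087 0.048     ] pred lip centre [0.54409653 0.01196345 0.048     ]
pre [0.4149 0.0347 0.2839] [ 0.01 -0.65  2.42 -0.15  0.77  0.26] 0.0 slide [  -1.3 -109.1  127.3] dr [-0.113  0.001 -0.001]
ins [0.4658 0.0258 0.2102] [-0.02 -0.3   2.34 -0.19  0.51  0.29] 0.0 slide [ -1.2 -99.  216.7] dr [-0.113  0.001 -0.001]
con [0.4722 0.0246 0.2147] [-0.02 -0.29  2.32 -0.18  0.51  0.28] 0.0 slide [ -1.2 -91.1 215.8] dr [-0.113  0.001 -0.001]
```

View pics/w2.png

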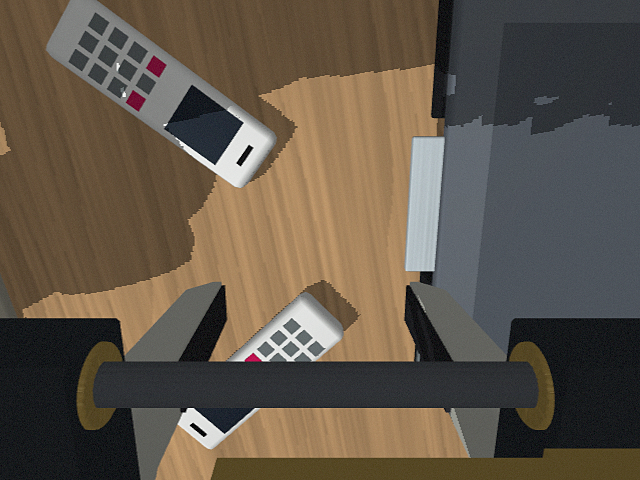

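The lip in the wrist view (425,205) has a front edge within 2 mm of the prediction, and both large handsets are clear of the approach. I'll go to the pre-insert pose.

Emit:
servo_tool --increments '[{"slide": [0,-40,40],"dr": [-0.05,0,0],"jaw": 0},{"slide": [-1,-75,75],"dr": [-0.113,0,0],"jaw": 0},{"slide": [-1,-110,105],"dr": [-0.113,0,0],"jaw": 0},{"slide": [-1,-110,126],"dr": [-0.113,0,0],"jaw": 0},{"slide": [-1,-110,126],"dr": [-0.113,0,0],"jaw": 0},{"slide": [-1,-110,126],"dr": [-0.113,0,0],"jaw": 0},{"slide": [-1,-110,126],"dr": [-0.113,0,0],"jaw": 0}]'

```text
t: 9.9
tool_pos: [0.4154, 0.0352, 0.2876]
orientation: [2.007, 1.682, 0.536]
force: [-0.1, -0.4, -0.7]
opening: 0.0933
gripper_force: 0.0
```

```bash
sed -i 's/O=np.array(\[.680,-.012,0\])/O=np.array([.6785,-.0108,0])/' k.py; cat >> k.py <<'E'
def plan(wps,q0):
    s=read_state(); Rt=R.from_rotvec(s['orientation'])
    for (th,al,p,perp) in wps:
        Pp,r=pose(edge(np.radians(th)),np.radians(al),p,perp); q0,e=ik(Pp,r,q0)
        print((th,al,p,perp),np.round(q0,2),round(e,4),'slide',np.round(1e3*Rt.inv().apply(Pp-s['tool_pos']),1),'dr',np.round((Rt.inv()*r).as_rotvec(),3))
E
python3 - <<'E'
from k import *
s=log(); plan([(0,55,.015,.0385),(0,55,.015,.0465)],s['q'])
E
```

```text
t 9.9 q [ 0.011 -0.652  2.418 -0.153  0.773  0.263] p [0.4154 0.0352 0.2876] F [-0.1 -0.4 -0.7] op 0.0933 gf 0.0
tool axes (cols, world):
 [[ 0.175  0.803  0.569]
 [ 0.985 -0.143 -0.1  ]
 [ 0.001  0.578 -0.816]]
(0, 55, 0.015, 0.0385) [-0.01 -0.31  2.34 -0.19  0.51  0.3 ] 0.0 slide [ 0.3 -4.4 91.8] dr [ 0.005 -0.    -0.001]
(0, 55, 0.015, 0.0465) [-0.02 -0.3   2.32 -0.18  0.52  0.29] 0.0 slide [ 0.3  3.6 91.9] dr [ 0.005 -0.    -0.001]
```

Emit:
servo_tool --increments '[{"slide": [0,0,0],"dr": [0,0,0],"jaw": 0},{"slide": [0,0,20],"dr": [0,0,0],"jaw": 0},{"slide": [0,0,40],"dr": [0,0,0],"jaw": 0},{"slide": [0,0,55],"dr": [0,0,0],"jaw": 0},{"slide": [0,0,55],"dr": [0,0,0],"jaw": 0},{"slide": [0,0,55],"dr": [0,0,0],"jaw": 0}]'

```text
t: 10.5
tool_pos: [0.4455, 0.0298, 0.2404]
orientation: [2.008, 1.684, 0.533]
force: [0.6, -0.2, 0.2]
opening: 0.093
gripper_force: 0.0
```

```bash
python3 - <<'E'
from k import *
s=log(); plan([(0,55,.015,.0385),(0,55,.015,.0465)],s['q'])
snap('side','d4'); snap('scene','s4')
a=cv2.imread('pics/d4.png')[180:330,240:440]; b=cv2.imread('pics/s4.png')[180:330,230:430]
cv2.imwrite('pics/c4.png',cv2.resize(np.vstack([a,b]),None,fx=2,fy=2,interpolation=2))
E
```

```text
t 10.5 q [-0.006 -0.444  2.378 -0.17   0.607  0.279] p [0.4455 0.0298 0.2404] F [ 0.6 -0.2  0.2] op 0.093 gf 0.0
tool axes (cols, world):
 [[ 0.174  0.805  0.567]
 [ 0.985 -0.143 -0.1  ]
 [ 0.     0.575 -0.818]]
(0, 55, 0.015, 0.0385) [-0.01 -0.31  2.34 -0.19  0.51  0.3 ] 0.0 slide [ 0.5 -1.9 35.7] dr [ 0.002  0.    -0.001]
(0, 55, 0.015, 0.0465) [-0.02 -0.3   2.32 -0.18  0.52  0.29] 0.0 slide [ 0.5  6.1 35.7] dr [ 0.002  0.    -0.001]
```

View pics/c4.png

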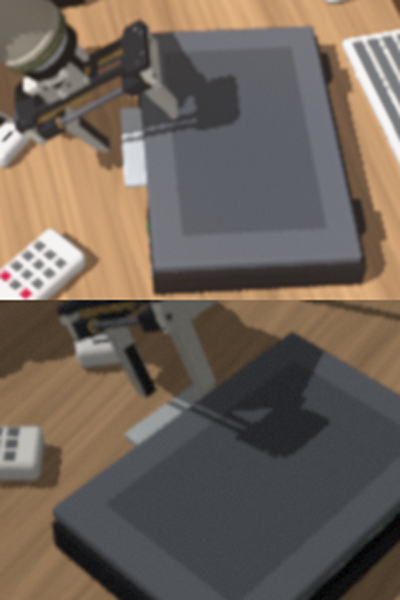

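The crops show the upper finger above the lid and the lower finger in front of the lip, both in line with it. I'll insert the remaining 36 mm.

Emit:
servo_tool --increments '[{"slide": [0,-1,10],"dr": [0,0,0],"jaw": 0},{"slide": [0,-1,22],"dr": [0,0,0],"jaw": 0},{"slide": [0,-1,32],"dr": [0,0,0],"jaw": 0},{"slide": [0,-1,36],"dr": [0,0,0],"jaw": 0},{"slide": [0,-1,36],"dr": [0,0,0],"jaw": 0},{"slide": [0,-1,36],"dr": [0,0,0],"jaw": 0}]'

```text
t: 11.2
tool_pos: [0.4649, 0.0264, 0.2103]
orientation: [2.008, 1.684, 0.534]
force: [-0.1, 0.1, 0.4]
opening: 0.0929
gripper_force: 0.0
```

```bash
python3 - <<'E'
from k import *
s=log(); plan([(0,55,.015,.0465)]+[(t,55-10*t/40,.015,.0465) for t in (5,10,15,20,25,30,35,40)],s['q'])
E
```

```text
t 11.2 q [-0.016 -0.306  2.342 -0.19   0.505  0.297] p [0.4649 0.0264 0.2103] F [-0.1  0.1  0.4] op 0.0929 gf 0.0
tool axes (cols, world):
 [[ 0.174  0.805  0.567]
 [ 0.985 -0.142 -0.1  ]
 [ 0.     0.576 -0.817]]
(0, 55, 0.015, 0.0465) [-0.02 -0.3   2.32 -0.18  0.52  0.29] 0.0 slide [ 0.4  7.3 -0.3] dr [ 0.003  0.    -0.   ]
(5, 53.75, 0.015, 0.0465) [-0.01 -0.36  2.33 -0.18  0.55  0.28] 0.0 slide [  0.4  17.7 -19.9] dr [-0.019  0.    -0.   ]
(10, 52.5, 0.015, 0.0465) [-0.01 -0.41  2.33 -0.18  0.58  0.28] 0.0 slide [  0.4  29.7 -38.1] dr [-0.041  0.    -0.   ]
(15, 51.25, 0.015, 0.0465) [-0.01 -0.45  2.32 -0.18  0.61  0.27] 0.0 slide [  0.4  43.  -54.7] dr [-0.062  0.    -0.   ]
(20, 50.0, 0.015, 0.0465) [-0.01 -0.48  2.3  -0.18  0.63  0.27] 0.0 slide [  0.4  57.6 -69.7] dr [-0.084  0.    -0.   ]
(25, 48.75, 0.015, 0.0465) [-0.01 -0.49  2.28 -0.18  0.65  0.26] 0.0 slide [  0.4  73.4 -82.9] dr [-0.106  0.    -0.   ]
(30, 47.5, 0.015, 0.0465) [-0.01 -0.5   2.25 -0.18  0.66  0.26] 0.0 slide [  0.4  90.2 -94.2] dr [-0.128  0.    -0.   ]
(35, 46.25, 0.015, 0.0465) [-0.02 -0.49  2.22 -0.18  0.66  0.25] 0.0 slide [   0.5  107.8 -103.6] dr [-0.15  0.   -0.  ]
(40, 45.0, 0.015, 0.0465) [-0.02 -0.48  2.19 -0.18  0.66  0.25] 0.0 slide [   0.5  126.1 -110.9] dr [-0.172  0.    -0.   ]
```

Emit:
servo_tool --increments '[{"slide": [0,4,0],"dr": [0,0,0],"jaw": 0},{"slide": [0,8,0],"dr": [0,0,0],"jaw": 0},{"slide": [0,10,-4],"dr": [0,0,0],"jaw": 0},{"slide": [0,13,-11],"dr": [-0.01,0,0],"jaw": 0},{"slide": [0,18,-20],"dr": [-0.02,0,0],"jaw": 0},{"slide": [0,18,-20],"dr": [-0.02,0,0],"jaw": 0},{"slide": [0,18,-20],"dr": [-0.02,0,0],"jaw": 0}]'

```text
t: 11.9
tool_pos: [0.4674, 0.0258, 0.2366]
orientation: [1.995, 1.673, 0.547]
force: [-4.8, 0.1, -2.8]
opening: 0.0932
gripper_force: 2.6
```

```bash
cat >> k.py <<'E'
def lidang(tag):
    # points in scanner x-z section, away from gripper (|y| .08-.18)
    for n in ('scene','side'):
        snap(n,n[1]+tag); P,im=cloud(n[1]+tag); H=O+.117*sx+.046*up
        D=(P-H); X_=-(D@sx); Y_=(P-O)@sy; Z_=D[...,2]
        rr=np.hypot(X_,Z_); an=np.arctan2(Z_,X_)
        m=(np.abs(Y_)>.075)&(np.abs(Y_)<.18)&(rr>.08)&(rr<.235)&(X_>0)&(Z_>.0)
        best=None
        for th in np.radians(np.arange(-3,70,.25)):
            off=Z_[m]*np.cos(th)-X_[m]*np.sin(th)   # distance above lid ref plane
            c=(np.abs(off-.020)<.003).sum()
            if best is None or c>best[0]: best=(c,th)
        print(n,'lid deg',round(np.degrees(best[1]),2),best[0],m.sum())
E
python3 - <<'E'
from k import *
s=log(); lidang('5')
plan([(5,53.75,.015,.0465)]+[(t,55-10*t/40,.015,.0465) for t in (10,20,30,40)],s['q'])
E
```

```text
t 11.9 q [-0.016 -0.361  2.332 -0.181  0.551  0.283] p [0.4674 0.0258 0.2366] F [-4.8  0.1 -2.8] op 0.0932 gf 2.6
tool axes (cols, world):
 [[ 0.174  0.794  0.582]
 [ 0.985 -0.14  -0.103]
 [-0.     0.591 -0.806]]
scene lid deg 4.5 5947 6221
side lid deg 4.75 3032 3781
(5, 53.75, 0.015, 0.0465) [-0.01 -0.36  2.33 -0.18  0.55  0.28] 0.0 slide [ 0.6  0.6 -0.1] dr [-0.     0.001 -0.   ]
(10, 52.5, 0.015, 0.0465) [-0.01 -0.41  2.33 -0.18  0.58  0.28] 0.0 slide [  0.6  12.8 -18.1] dr [-0.022  0.001 -0.   ]
(20, 50.0, 0.015, 0.0465) [-0.01 -0.48  2.3  -0.18  0.63  0.27] 0.0 slide [  0.6  41.4 -49.2] dr [-0.066  0.001 -0.   ]
(30, 47.5, 0.015, 0.0465) [-0.01 -0.5   2.25 -0.18  0.66  0.26] 0.0 slide [  0.6  74.4 -73.1] dr [-0.109  0.001 -0.   ]
(40, 45.0, 0.015, 0.0465) [-0.02 -0.48  2.19 -0.18  0.66  0.25] 0.0 slide [  0.6 110.6 -89.2] dr [-0.153  0.001 -0.   ]
```

The lid is at about 4.7° and resting on the lower finger with a light load. I'll lift to 40° along the arc.

Emit:
servo_tool --increments '[{"slide": [0,6,-9],"dr": [-0.011,0,0],"jaw": 0},{"slide": [0,13,-18],"dr": [-0.022,0,0],"jaw": 0},{"slide": [0,19.5,-26.5],"dr": [-0.033,0,0],"jaw": 0},{"slide": [0,26.5,-34.5],"dr": [-0.044,0,0],"jaw": 0},{"slide": [0,34,-42],"dr": [-0.055,0,0],"jaw": 0},{"slide": [0,41.5,-49],"dr": [-0.066,0,0],"jaw": 0},{"slide": [0,49.5,-56],"dr": [-0.077,0,0],"jaw": 0},{"slide": [0,57.5,-62],"dr": [-0.088,0,0],"jaw": 0},{"slide": [0,66,-68],"dr": [-0.098,0,0],"jaw": 0},{"slide": [0,74.5,-73],"dr": [-0.109,0,0],"jaw": 0},{"slide": [0,83.5,-78],"dr": [-0.12,0,0],"jaw": 0},{"slide": [0,92.5,-82],"dr": [-0.131,0,0],"jaw": 0},{"slide": [0,101.5,-86],"dr": [-0.142,0,0],"jaw": 0},{"slide": [0,110.5,-89],"dr": [-0.153,0,0],"jaw": 0},{"slide": [0,110.5,-89],"dr": [-0.153,0,0],"jaw": 0},{"slide": [0,110.5,-89],"dr": [-0.153,0,0],"jaw": 0}]'

```text
t: 13.6
tool_pos: [0.504, 0.0195, 0.3734]
orientation: [1.885, 1.581, 0.656]
force: [-2.1, 0.5, -0.5]
opening: 0.0933
gripper_force: 1.1
```

```bash
python3 - <<'E'
from k import *
s=log(); lidang('6')
plan([(40,45,.015,.0465),(40,43,.018,.0465),(40,41,.018,.006),(42,42,.018,.006),(45,45,.018,.006)],s['q'])
E
```

```text
t 13.6 q [-0.022 -0.479  2.187 -0.176  0.661  0.249] p [0.504  0.0195 0.3734] F [-2.1  0.5 -0.5] op 0.0933 gf 1.1
tool axes (cols, world):
 [[ 0.174  0.696  0.697]
 [ 0.985 -0.123 -0.123]
 [ 0.     0.707 -0.707]]
scene lid deg 39.25 7421 8040
side lid deg 39.25 2428 3609
(40, 45, 0.015, 0.0465) [-0.02 -0.48  2.19 -0.18  0.66  0.25] 0.0 slide [ 0.4  0.5 -0.7] dr [-0.001  0.    -0.   ]
(40, 43, 0.018, 0.0465) [-0.02 -0.5   2.22 -0.2   0.62  0.27] 0.0 slide [ 0.4 -5.4  0.7] dr [-0.036  0.    -0.   ]
(40, 41, 0.018, 0.006) [-0.   -0.59  2.35 -0.25  0.55  0.33] 0.0 slide [  0.4 -51.7   2.3] dr [-0.07  0.   -0.  ]
(42, 42, 0.018, 0.006) [-0.01 -0.56  2.31 -0.23  0.57  0.31] 0.0 slide [  0.4 -39.5   1.5] dr [-0.053  0.    -0.   ]
(45, 45, 0.018, 0.006) [-0.02 -0.5   2.23 -0.19  0.65  0.26] 0.0 slide [  0.4 -16.8   1.2] dr [-0.001  0.    -0.   ]
```

The lid is at 39.3° on both cameras. I'll close the jaws onto the lip while easing the tool so the lid ends near 45°.

Emit:
servo_tool --increments '[{"slide": [0,-1,0],"dr": [0,0,0],"jaw": 0.05},{"slide": [0,-2,0],"dr": [0,0,0],"jaw": 0.1},{"slide": [0,-3,0],"dr": [0,0,0],"jaw": 0.15},{"slide": [0,-4,0],"dr": [0,0,0],"jaw": 0.2},{"slide": [0,-5,0],"dr": [0,0,0],"jaw": 0.25},{"slide": [0,-6,0],"dr": [0,0,0],"jaw": 0.3},{"slide": [0,-7,0],"dr": [0,0,0],"jaw": 0.35},{"slide": [0,-8,0],"dr": [0,0,0],"jaw": 0.4},{"slide": [0,-9,0],"dr": [0,0,0],"jaw": 0.45},{"slide": [0,-10,0],"dr": [0,0,0],"jaw": 0.5},{"slide": [0,-11,1],"dr": [0,0,0],"jaw": 0.55},{"slide": [0,-12,1],"dr": [0,0,0],"jaw": 0.6},{"slide": [0,-13,1],"dr": [0,0,0],"jaw": 0.65},{"slide": [0,-14,1],"dr": [0,0,0],"jaw": 0.7},{"slide": [0,-15,1],"dr": [0,0,0],"jaw": 0.75},{"slide": [0,-15,1],"dr": [0,0,0],"jaw": 0.75}]' --force 15

```text
t: 15.3
tool_pos: [0.494, 0.0212, 0.3619]
orientation: [1.885, 1.581, 0.655]
force: [-2.9, 0.5, -0.8]
opening: 0.0236
gripper_force: 1.0
```

```bash
python3 - <<'E'
from k import *
s=log(); lidang('7')
plan([(45,45,.018,.0045)],s['q'])
E
```

```text
t 15.3 q [-0.018 -0.503  2.225 -0.185  0.648  0.259] p [0.494  0.0212 0.3619] F [-2.9  0.5 -0.8] op 0.0236 gf 1.0
tool axes (cols, world):
 [[ 0.174  0.696  0.697]
 [ 0.985 -0.123 -0.123]
 [-0.     0.707 -0.707]]
scene lid deg 43.5 7468 8076
side lid deg 43.75 2553 3884
(45, 45, 0.018, 0.0045) [-0.02 -0.51  2.23 -0.19  0.64  0.26] 0.0 slide [ 0.5 -3.9  0.5] dr [ 0.001  0.    -0.   ]
```

Emit:
servo_tool --increments '[{"slide": [0,-0.5,1],"dr": [0,0,0],"jaw": 0.8},{"slide": [0,-1,1],"dr": [0,0,0],"jaw": 0.85},{"slide": [0,-1,1],"dr": [0,0,0],"jaw": 0.9},{"slide": [0,-1,1],"dr": [0,0,0],"jaw": 0.95},{"slide": [0,-1,1],"dr": [0,0,0],"jaw": 1},{"slide": [0,-1,1],"dr": [0,0,0],"jaw": 1},{"slide": [0,-1,1],"dr": [0,0,0],"jaw": 1},{"slide": [0,-1,1],"dr": [0,0,0],"jaw": 1}]' --force 20

```text
t: 16.2
tool_pos: [0.4941, 0.0212, 0.3605]
orientation: [1.885, 1.581, 0.655]
force: [-0.7, 0.8, -2.0]
opening: 0.0088
gripper_force: 20.0
```

```bash
python3 - <<'E'
from k import *
s=log(); lidang('8')
a=cv2.imread('pics/i8.png') if 0 else cv2.imread('pics/'+'ide'[0]+'8.png')
print(np.round(s['wrist_torque'],2))
E
ls pics
```

```text
t 16.2 q [-0.018 -0.501  2.227 -0.185  0.645  0.26 ] p [0.4941 0.0212 0.3605] F [-0.7  0.8 -2. ] op 0.0088 gf 20.0
tool axes (cols, world):
 [[ 0.174  0.696  0.697]
 [ 0.985 -0.123 -0.123]
 [ 0.     0.707 -0.707]]
scene lid deg 44.75 7458 8063
side lid deg 45.0 2495 3898
[ 0.26  0.81 -0.04]
c1.png
c2.png
c4.png
c5.png
c6.png
c7.png
c8.png
d1.png
d2.png
d3.png
d4.png
i5.png
i6.png
i7.png
i8.png
s1.png
s4.png
w1.png
w2.png
```

View pics/c8.png

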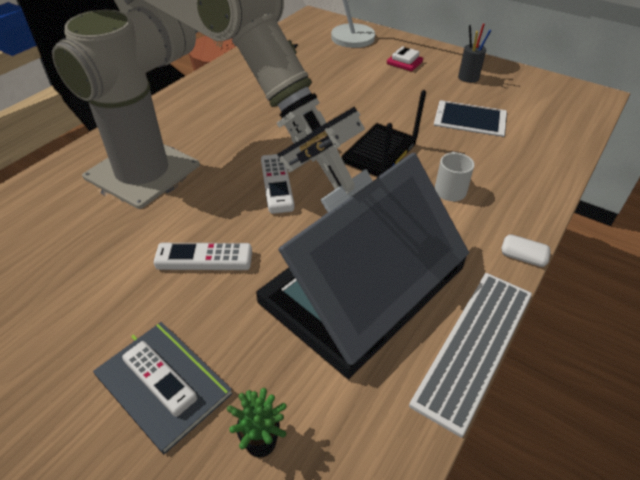

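View pics/i8.png

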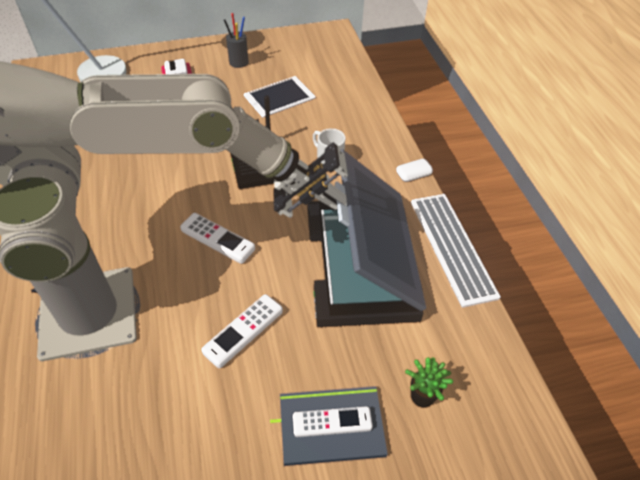

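Both views show the lid open with its lip gripped (scene (340,195)), the handset keys up on the notebook (scene (160,377)), and the router, plant and mug where they were. I'll hand in.

```bash
python3 -c "
from plant import *
print(close_job())"
```

```text
the job is handed in; nothing more can be done
None
```

I've handed the job in at about 16 s: the handset lies keys up on the grey notebook, and the fingers grip the scanner lid's lip, holding it at 45° (44.75° and 45.0° on the two cameras), with the router, plant and mug left alone.

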